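# Pop open the touch-latch cupboard

### The arm

A 7-joint arm with a two-finger parallel gripper is mounted at the origin on the work surface. World frame = base frame: x ahead of the robot, y to its left, z up, the work surface at z = 0. Lengths are in m, angles in rad, forces in N, time in s.
With the tool pointing down it reaches from about 0.4 to 0.875 m from the base axis. Payload 4.4 kg.
Tool frame: the origin (TCP) lies midway between the tips of the shut fingers; the grasp point (between the pads) lies 19 mm behind it (r.grip_point_offset is the distance from the TCP to the grasp point, in m); z points along the fingers, y is the direction in which the jaws open and shut (so a half turn about z gives the same grasp; the last joint's range is limited). The gripper opens to 85 mm and grips with 20 to 120 N. Pads are 22 mm wide; open, the fingers measure 114 mm over their backs; the gripper's body (76 mm by 85 mm) begins 54 mm behind the grasp point. The pads swing forward as they close: fully open they stand 13 mm farther back than shut.
Start: joints at [1.054, 0.628, 0.038, 1.517, -0.027, 0.996, -0.02], TCP at [0.283, -0.585, 0.231] pointing down, gripper open.
Joint ranges: [-3.06, 3.06], [-0.37, 2.12], [-1.25, 1.32], [0.18, 2.47], [-1.1, 4.24], [0.23, 1.98], [-2.94, 2.94]. Speed limits (rad/s): [2.57, 2.57, 3.14, 3.14, 3.14, 3.14, 3.14].

### API

Orientations are given as a unit quaternion [x, y, z, w].
In Python, from bench import r gives the robot as it stands.
- The arm moves only by the tool arm_command, never from a script. Its argument "plan" is a list of rows, each a list of 2 entries, a list of its own where there are three numbers: the shift along the tool's x, y, z in cm, then the turn about the tool's z in degrees. A call has 1 to 20 rows; each row is the pose to reach, as a shift and turn from the pose commanded when the call began, along the tool's axes at that moment; what a row does not reach only later rows make up. A row lasts 1/8 s, in which the tool goes at most 62.5 mm and 10.7 degrees, less where a joint would pass 70% of its speed; a pose out of reach is approached as far as the arm can. A call with a gripper value outside its range is refused whole. "jaw" is the closure, from -1 (fully open) to 1 (shut), so that 0 is half open, set as the call begins (left out, the last holds). The fingers move at their own pace and stop on an object; "newtons" is the grip in N (left out, the last holds). Time passes only in rows, so rows that repeat a pose let the fingers close. It gives the time, the measured TCP pose, the force and the opening at its end, in the units of the state.
- r.get_obs(): the state, without advancing time (a new reading comes with each control period).
- r.read_camera(name): name is "scene" or "top" or "wrist"; returns the picture (400x640x3 uint8, red, green, blue); there is no depth.
- r.get_calibration(name): a dict with "vfov" (degrees; the focal length in pixels is half the picture's height over the tangent of half this angle, whatever the lens; pixels are square), "cx", "cy" (the principal point, pixels), "eye" and "attitude" of the camera in the world; the wrist camera has in their place "mount" (4x4, takes a point from camera to tool coordinates, whose origin is the TCP and whose axes are the flange's). Camera axes: x right, y down, z forward; pixel columns grow to the right and rows downward; lengths in m; the calibration is good to about 2 mm. A picture is of the moment at which its call begins: read the wrist's pose just before it. get_calibration takes no time and is no camera call.
- r.hand_in(): hands the job in, once; it reports no verdict.
Trained networks look in the newest picture that a camera, given by its name, has taken for a name from the list of things; names that differ only in an ending like _2 or _b are one class to them, and where a whole thing is asked for, a point or a joint stands for the part that bears it (a point fixed in the world has none). Each returns a list of dicts, best first, with "p" (0 to 1); they miss things now and then, are a little off and sometimes report something else, mostly with a low value. They report only what shows in the picture. A call takes as long as a camera call.
- r.look_for(camera, thing): "extent" ([left, top, width, height] in pixels, round what is visible of it).
The state is a dict: "time_s": time; "q": joint angles; "qvel": joint speeds; "tau": joint torques, N m; "eef_pos": TCP position; "orientation": TCP orientation; "force": force on the tool from outside, world axes, zero at the start; "moment": the same for the moment, N m; "opening": finger opening in m.
Only numpy, scipy, OpenCV 4.12 (cv2) and the standard library are available. Lean on these libraries where they do the work, as an engineer would, in place of code of your own. Each camera call takes 0.05 s, during which the arm holds its last target.

### The job

Open the small cupboard with the grey door: press the door gently at its brass touch plate until the push catch gives, then take the hand away so that the spring pushes the door ajar, and after that push it from behind with the fingers until it stands wide open, about square to the cupboard's front or further, and leave it so. Only push and touch, never pinch the door, and leave everything else on the sideboard and on the cupboard where it stands.

Things in the scene. Friction and masses are not known exactly. Their poses are not given: they have to be found in the camera images.
- cupboard: Small fixed brown wooden cupboard, 220 deep (its x), 240 wide (its y), 180 high; origin at the centre of its underside. Its front looks to its own -x (roughly world -y). A grey door covers the front, 8 mm off the cupboard body; closed, the door runs along the cupboard's y. A black push catch is inside; the chrome opener lies on the rear of its top.
- cup_door (a joint): Door hinge, rad: 0 closed and latched, negative pressed in (stop -0.034), about 0.4 to 0.5 once sprung ajar, 1.57 square to the front, 1.9 open stop. The catch lets go when pressed past about -0.018 (4 mm at the touch plate, some 5 N) and the hand withdraws; it does not latch again. The spring acts only up to 0.4; beyond, the door stays where left (stiff hinge, 0.3 N at the free edge).
- touch_plate (a point): Centre of the brass touch plate (40 wide, 50 high, wrapping over the door's top edge) on the outer face near the upper free corner: 205 from the hinge line, 148 above the sideboard top. Axes turn with the door: x points through it to the inside, y from hinge line to free edge (29 further on), z up. The door is a flat panel 16 thick, 234 wide, its top edge 176 above the sideboard top.
- door_hinge (a point): Point on the upright hinge line at the door's top edge and inner face, on the cupboard's -y side, 176 above the sideboard top. Seen from above the door opens anticlockwise about it. Axes as touch_plate. The pusher and catch parts behind the door lie low, under 70 above the sideboard top.
- bottle: Brown swing-top glass bottle with white ceramic stopper, 66 across, 198 high, loose, to be left alone; origin at the centre of its underside.
- can_a: Crumpled aluminium can, 64 across, 94 high, loose, to be left alone; origin under its centre.
- can_b: Shorter crumpled aluminium can, 64 across, 76 high, loose, to be left alone; origin under its centre.
- mug: Blue mug, 80 across, 85 high, loose, to be left alone; origin under its centre.
- opener: Chrome bottle opener, 113 long, 34 wide, 10 thick, lying on the cupboard's top, to be left alone; origin on its underside near its middle, x along it.
- jar: Glass jar with red cap, 70 across, 90 high, loose, to be left alone; origin under its centre.

How it is judged:
On the way, in this order (a step that is already met when the one before it is completed fails the run):
1. the door is pressed in on its catch (value of joint cup_door below -0.015 rad and contact force between the fingers and cupboard above 0.5 N).
2. the spring has pushed the door ajar, with no hand on it (value of joint cup_door between 0.25 and 0.8 rad and contact force between each of the fingers, the arm and cupboard below 0.1 N), for 0.2 s.
3. the door is pushed wide open (value of joint cup_door above 1.3 rad), for 0.1 s.
At the end, for the whole second after the job is handed in: The door stands open by at least 1.3 rad (75 degrees) and at rest (under 0.05 rad/s), and bottle, cans, mug, opener and jar are within 20 mm of where they stood (value of joint cup_door above 1.3 rad and velocity of joint cup_door between -0.05 and 0.05 rad/s and distance of each of bottle, can_a, can_b, mug, opener, jar from where it was at the start of the episode below 0.02 m); the robot touches nothing.
It fails at once if a bystander is lifted, carried or knocked more than 20 mm from its place (distance of any of bottle, can_a, can_b, mug, opener, jar from where it was at the start of the episode above 0.02 m).
It fails at once if the door is pinched or pushed roughly (more than 50 N between fingers and cupboard) (contact force between the fingers and cupboard above 50 N).
It also fails if it takes over 51 s, if anything falls off the work surface, if the arm or the gripper's body presses on something with over 40 N, if the wrist force passes 120 N, or if a joint passes its speed limit or range.

## Working session

There is one attempt and no reset: what is moved stays moved. The work goes in short steps, Python scripts to look and compute and a tool call to move; the robot and the scene stay as the last step left them, time stands still between calls to the robot, and variables do not carry over. Pictures are saved under pics/ and viewed, and the job is handed in when it is done.

Besides the shell and the picture viewer there is one more tool, called after "Request:" as name(argument=value, ...) on one line, values as JSON. arm_command: Moves the arm, as the interface text tells. Its arguments: {"type":"object","properties":{"plan":{"type":"array"},"jaw":{"type":"number"},"newtons":{"type":"number"}},"required":["plan"]}

```bash
mkdir -p pics; ls; python3 - <<'E'
from bench import r
import cv2
o=r.get_obs(); print(o)
for n in ["scene","top","wrist"]:
    im=r.read_camera(n); cv2.imwrite(f"pics/{n}0.png",im[:,:,::-1]); print(n,r.get_calibration(n))
    for t in ["cupboard","touch_plate","door_hinge"] + (["bottle","can_a","mug","jar","opener"] if n!="wrist" else []):
        print(n,t,[(d["extent"],round(d["p"],2)) for d in r.look_for(n,t)][:3])
print(r.get_obs()["time_s"])
E
```

```text
pics
{'time_s': 0.0, 'q': array([ 1.05422275,  0.62935693,  0.03841711,  1.51840833, -0.02698278,
        0.996289  , -0.01998814]), 'qvel': array([-3.29252002e-04,  1.04052639e-03,  5.37895407e-05, -5.23472761e-04,
        1.43951453e-03,  3.22399494e-04,  6.94857827e-04]), 'tau': array([-2.24036798e-04, -5.63404834e+01,  1.22587703e+00, -1.93448085e+01,
        1.09715236e-02,  1.04401336e-02,  2.63345974e-06]), 'eef_pos': array([ 0.28293247, -0.58447401,  0.23036874]), 'orientation': array([ 9.74702763e-01,  2.23502973e-01, -2.30358059e-04, -9.44435860e-04]), 'force': array([ 0.03008858, -0.19671938, -0.14134021]), 'moment': array([ 0.03243009, -0.04460272, -0.07009983]), 'opening': 0.08521073476332904}
scene {'vfov': 47.93252916521559, 'cx': 316.65771730383204, 'cy': 196.05304890292797, 'eye': array([1.17045499, 0.59400277, 1.18573555]), 'attitude': array([ 0.3806022 ,  0.85979087, -0.31029002, -0.14007759])}
scene cupboard [([327.2, 202.2, 125.6, 136.1], 0.84)]
scene touch_plate [([323.2, 203.6, 61.0, 80.2], 0.55)]
scene door_hinge [([326.4, 204.8, 57.8, 78.9], 0.57)]
scene bott
[... 812 characters left out ...]
, 177.1, 27.7, 23.9], 0.78)]
top mug [([400.2, 263.5, 34.1, 45.1], 0.87)]
top jar [([448.3, 210.3, 35.8, 28.4], 0.59), ([397.5, 120.1, 26.9, 25.6], 0.29)]
top opener [([146.0, 187.5, 48.8, 12.6], 0.79)]
wrist {'vfov': 68.1845536468228, 'cx': 320.4531136383243, 'cy': 199.50187438412368, 'mount': array([[ 5.12961475e-04, -9.46687536e-01, -3.22152829e-01,
         8.19248905e-02],
       [ 9.99998933e-01,  9.26294768e-04, -1.12974573e-03,
         5.81443397e-04],
       [ 1.36792469e-03, -3.22151906e-01,  9.46687001e-01,
        -1.43403045e-01],
       [ 0.00000000e+00,  0.00000000e+00,  0.00000000e+00,
         1.00000000e+00]])}
wrist cupboard []
wrist touch_plate []
wrist door_hinge []
1.1
```

View images.

View pics/scene0.png

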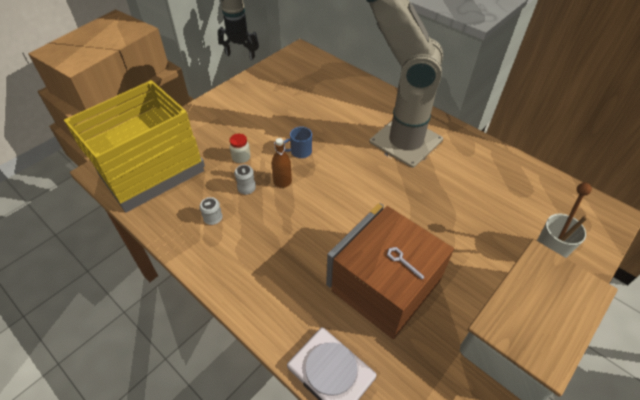

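View pics/top0.png

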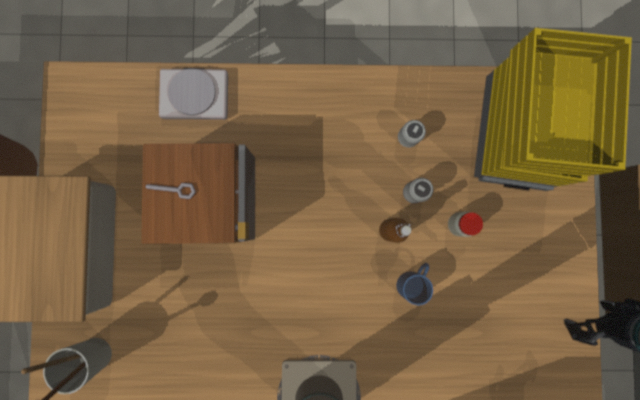

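```bash
cat > h.py <<'E'
import numpy as np, cv2
from bench import r
from scipy.spatial.transform import Rotation as R
def ray(n,uv,z,c=None):
    c=c or r.get_calibration(n); f=200/np.tan(np.radians(c["vfov"])/2)
    d=R.from_quat(c["attitude"]).apply([(uv[0]-c["cx"])/f,(uv[1]-c["cy"])/f,1]); e=np.array(c["eye"])
    return e+d*(z-e[2])/d[2]
def proj(n,p):
    c=r.get_calibration(n); f=200/np.tan(np.radians(c["vfov"])/2)
    q=R.from_quat(c["attitude"]).inv().apply(np.array(p)-c["eye"]); return q[:2]/q[2]*f+[c["cx"],c["cy"]]
E
python3 - <<'E'
from h import *
im=cv2.imread("pics/top0.png")
cv2.imwrite("pics/topz.png",cv2.resize(im[135:250,130:270],None,fx=5,fy=5,interpolation=cv2.INTER_CUBIC))
im=cv2.imread("pics/scene0.png")
cv2.imwrite("pics/scz.png",cv2.resize(im[195:345,315:465],None,fx=4,fy=4,interpolation=cv2.INTER_CUBIC))
E
```

```text
(no output)
```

View pics/topz.png

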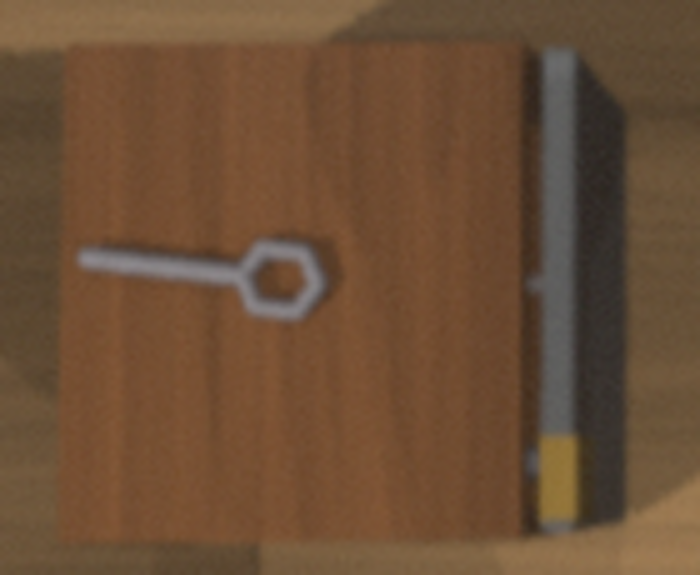

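View pics/scz.png

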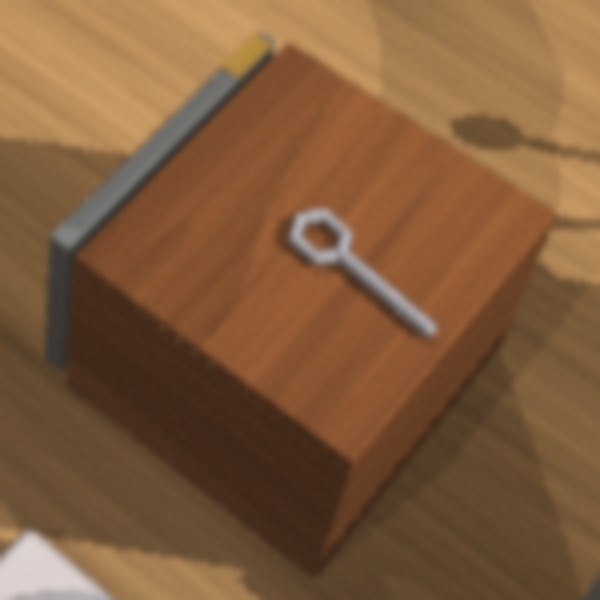

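```bash
python3 - <<'E'
from h import *
g=lambda x,y:(130+(x+.5)/5-.5,135+(y+.5)/5-.5)
for n,p in dict(hin=(541,48),hout=(575,48),fin=(539,533),fout=(576,533),pl0=(558,433),pl1=(558,522)).items(): print(n,ray("top",g(*p),.176).round(4))
for n,p in dict(bFR=(524,42),bBR=(66,42),bFL=(522,540),bBL=(60,540)).items(): print(n,ray("top",g(*p),.18).round(4))
s=lambda x,y:(315+(x+.5)/4-.5,195+(y+.5)/4-.5)
for n,p in dict(hout=(53,238),fin=(273,40),hin=(72,248)).items(): print(n,ray("scene",s(*p),.176).round(4))
for n,p in dict(bFR=(80,258),bBR=(350,462),bFL=(290,45),bBL=(556,215)).items(): print(n,ray("scene",s(*p),.18).round(4))
for n,uv,z in [("bottle",(394.5,230.5),.1),("can_b",(411,134),.09),("can_a",(418,189),.09),("mug",(417,290),.08),("jar",(469,224),.09)]: print(n,ray("top",uv,z).round(3))
for u,v in [(160,116),(226,116),(226,68)]: print(ray("top",(u,v),.05).round(3))
print(R.from_quat(r.get_obs()["orientation"]).as_matrix().round(3))
E
```

```text
hin [0.6716 0.2006 0.176 ]
hout [0.6717 0.1842 0.176 ]
fin [0.4377 0.1978 0.176 ]
fout [0.4378 0.1802 0.176 ]
pl0 [0.4854 0.1895 0.176 ]
pl1 [0.443  0.1888 0.176 ]
bFR [0.6736 0.208  0.18  ]
bBR [0.6719 0.427  0.18  ]
bFL [0.4345 0.205  0.18  ]
bBL [0.4338 0.4228 0.18  ]
hout [0.6713 0.1885 0.176 ]
fin [0.4387 0.1952 0.176 ]
hin [0.6687 0.2028 0.176 ]
bFR [0.6729 0.2132 0.18  ]
bBR [0.6721 0.4265 0.18  ]
bFL [0.4371 0.2085 0.18  ]
bBL [0.4348 0.4254 0.18  ]
bottle [ 0.464 -0.194  0.1  ]
can_b [ 0.721 -0.242  0.09 ]
can_a [ 0.574 -0.26   0.09 ]
mug [ 0.308 -0.257  0.08 ]
jar [ 0.482 -0.394  0.09 ]
[0.775 0.44  0.05 ]
[0.777 0.259 0.05 ]
[0.912 0.261 0.05 ]
[[ 0.9    0.436  0.   ]
 [ 0.436 -0.9    0.   ]
 [ 0.     0.    -1.   ]]
```

Request:
arm_command(plan=[[[0,0,-6],0],[[5,-3,-6],5],[[10,-6.5,-6],10],[[15,-10,-6],15],[[20,-13.5,-6],20],[[25,-16.5,-6],25.8],[[27.5,-18.4,-6],25.8],[[27.5,-18.4,-6],25.8]], jaw=1)

```text
time_s: 2.1
eef_pos: [0.4524, -0.2965, 0.2914]
orientation: [1.0, 0.003, 0.0, -0.001]
force: [-0.0, -0.4, -0.5]
opening: 0.0
```

```bash
python3 - <<'E'
from h import *
o=r.get_obs();print(o["time_s"],o["q"].round(3),o["eef_pos"].round(4),o["opening"]);print(R.from_quat(o["orientation"]).as_matrix().round(3))
E
```

```text
2.1 [ 0.448  0.407  0.117  1.747 -0.057  0.992 -0.978] [ 0.4524 -0.2965  0.2914] 2.907198574900661e-06
[[ 1.     0.007  0.001]
 [ 0.007 -1.     0.001]
 [ 0.001 -0.001 -1.   ]]
```

Request:
arm_command(plan=[[[0.3,-6,0],0],[[0.6,-12,0],0],[[0.9,-18,0],0],[[1.2,-24,0],0],[[1.5,-30,0],0],[[1.6,-36,0],0],[[1.6,-41,0],0],[[1.6,-41,5],0],[[1.6,-41,10],0],[[1.6,-41,15],0],[[1.6,-41,15],0],[[1.6,-41,15],0]])

```text
time_s: 3.6
eef_pos: [0.4678, 0.1098, 0.1427]
orientation: [1.0, -0.0, 0.001, -0.0]
force: [1.0, 0.5, -0.3]
opening: -0.0001
```

```bash
python3 - <<'E'
from h import *
o=r.get_obs();print(o["time_s"],o["q"].round(3),o["eef_pos"].round(4),o["force"]);print(R.from_quat(o["orientation"]).as_matrix().round(3))
for n in ["top","scene","wrist"]:
    im=r.read_camera(n); cv2.imwrite(f"pics/{n}1.png",im[:,:,::-1])
a=cv2.imread("pics/top1.png")[130:270,120:320]; b=cv2.imread("pics/scene1.png")[100:320,270:470]
cv2.imwrite("pics/c1.png",np.vstack([cv2.resize(a,(571,400))[:, :400].copy() if 0 else cv2.resize(a,(420,294)),cv2.resize(b,(420,300))]))
E
```

```text
3.6 [-0.278  0.527 -0.016  2.07   0.017  0.543 -1.878] [0.4678 0.1098 0.1427] [ 1.03214712  0.47919996 -0.32685403]
[[ 1.    -0.001  0.002]
 [-0.001 -1.     0.   ]
 [ 0.002 -0.    -1.   ]]
```

View pics/c1.png

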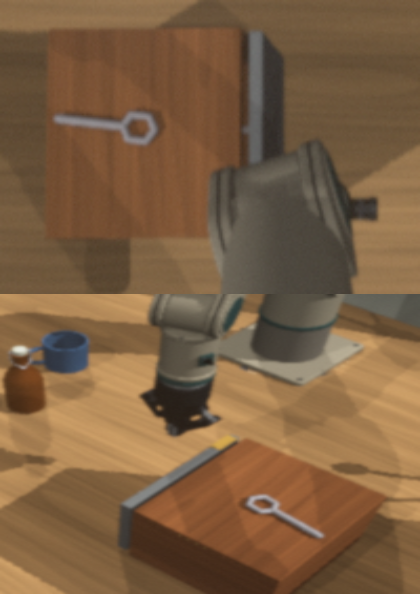

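View pics/wrist1.png

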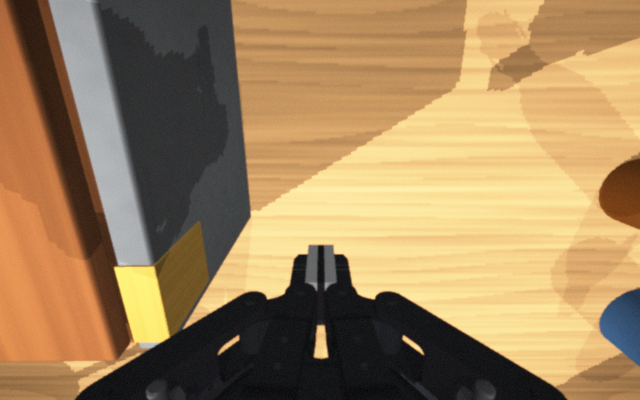

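Request:
arm_command(plan=[[[0,0,-0.8],-10],[[0,0,-0.8],-20],[[0,0,-0.8],-30],[[0,0,-0.8],-40],[[0,0,-0.8],-50],[[0,0,-0.8],-60],[[0,0,-0.8],-70],[[0,0,-0.8],-80],[[0,0,-0.8],-90],[[0,0,-0.8],-90]])

```text
time_s: 5.0
eef_pos: [0.4673, 0.1101, 0.1506]
orientation: [0.708, 0.706, 0.001, 0.001]
force: [0.1, 0.0, -0.7]
opening: -0.0001
```

```bash
python3 - <<'E'
from h import *
o=r.get_obs();print(o["time_s"],o["q"].round(3),o["eef_pos"].round(4),o["force"]);print(R.from_quat(o["orientation"]).as_matrix().round(3))
for n in ["wrist"]:
    im=r.read_camera(n); cv2.imwrite(f"pics/{n}2.png",im[:,:,::-1])
E
```

```text
5.0 [ 0.041  0.549 -0.477  2.056  0.421  0.628 -0.723] [0.4673 0.1101 0.1506] [ 1.32573451e-01  2.42883274e-04 -6.53731169e-01]
[[ 0.002  1.     0.003]
 [ 1.    -0.002  0.   ]
 [ 0.     0.003 -1.   ]]
```

View pics/wrist2.png

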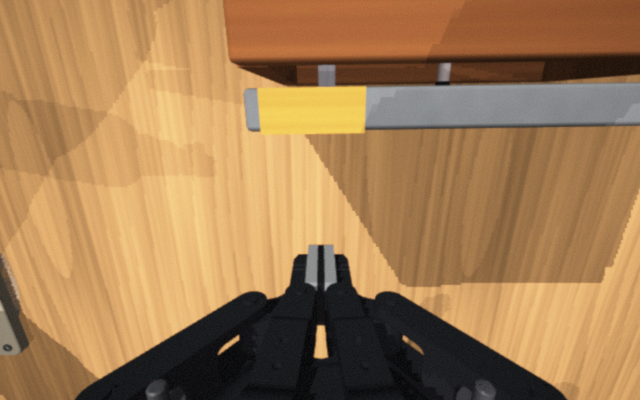

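Request:
arm_command(plan=[[[2.5,0,0],0],[[5,0,0],0],[[5.5,0,0],0],[[5.5,0,0],0]])

```text
time_s: 5.55
eef_pos: [0.4664, 0.1649, 0.1495]
orientation: [0.707, 0.707, -0.0, 0.0]
force: [-0.6, 0.2, 0.4]
opening: -0.0002
```

Request:
arm_command(plan=[[[0.3,0,0],0],[[0.6,0,0],0],[[0.8,0,0],0],[[0.8,0,0],0]])

```text
time_s: 6.05
eef_pos: [0.4663, 0.1715, 0.1493]
orientation: [0.707, 0.707, -0.001, 0.001]
force: [-0.0, -4.8, 3.5]
opening: 0.0002
```

Request:
arm_command(plan=[[[0.1,0,0],0],[[0.2,0,0],0],[[0.3,0,0],0],[[0.3,0,0],0]])

```text
time_s: 6.55
eef_pos: [0.4661, 0.1751, 0.1492]
orientation: [0.707, 0.707, -0.001, 0.0]
force: [-1.2, -4.9, 1.4]
opening: 0.0002
```

Request:
arm_command(plan=[[[0.1,0,0],0],[[0.2,0,0],0],[[0.2,0,0],0]])

```text
time_s: 6.92
eef_pos: [0.466, 0.1775, 0.1492]
orientation: [0.707, 0.707, -0.001, 0.0]
force: [-1.4, -6.0, 3.2]
opening: 0.0002
```

Request:
arm_command(plan=[[[0.1,0,0],0],[[0.1,0,0],0],[[-4,0,0],0],[[-10,0,0],0],[[-15,0,0],0],[[-15,0,0],0],[[-15,0,0],0],[[-15,0,0],0],[[-15,0,0],0]])

```text
time_s: 8.05
eef_pos: [0.4666, 0.03, 0.1494]
orientation: [0.706, 0.708, 0.0, -0.0]
force: [-0.2, 0.3, 0.1]
opening: 0.0
```

```bash
python3 - <<'E'
from h import *
o=r.get_obs();print(o["time_s"],o["q"].round(3),o["eef_pos"].round(4),o["force"]);print(R.from_quat(o["orientation"]).as_matrix().round(3))
for n in ["wrist","top","scene"]:
    im=r.read_camera(n); cv2.imwrite(f"pics/{n}3.png",im[:,:,::-1])
a=cv2.imread("pics/top3.png")[130:270,120:320]; b=cv2.imread("pics/scene3.png")[100:320,270:470]
cv2.imwrite("pics/c3.png",np.vstack([cv2.resize(a,(420,294)),cv2.resize(b,(420,300))]))
E
```

```text
8.05 [ 0.217  0.54  -0.487  2.087  0.431  0.612 -0.566] [0.4666 0.03   0.1494] [-0.21166796  0.30072183  0.08761013]
[[-0.003  1.     0.   ]
 [ 1.     0.003  0.001]
 [ 0.001  0.    -1.   ]]
```

View pics/wrist3.png

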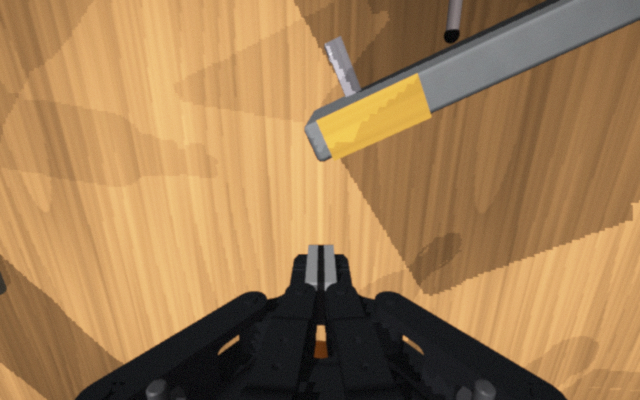

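View pics/c3.png

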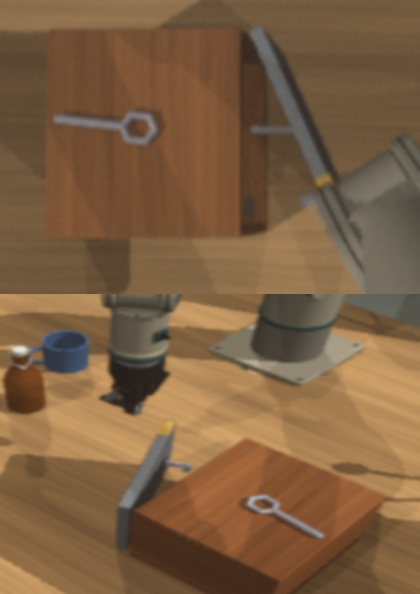

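Request:
arm_command(plan=[[[0,0,-4],0],[[0,0,-8],0],[[2,1,-9],0],[[7,2,-9],0],[[12,3.5,-9],0],[[13.3,3.5,-9],0],[[13.3,3.5,-9],0],[[13.3,3.5,-5],0],[[13.3,3.5,-2],0],[[13.3,3.5,-2],0]])

```text
time_s: 9.45
eef_pos: [0.4997, 0.1584, 0.1675]
orientation: [0.708, 0.707, -0.003, -0.001]
force: [0.3, 1.4, 1.1]
opening: 0.0001
```

```bash
python3 - <<'E'
from h import *
o=r.get_obs();print(o["time_s"],o["q"].round(3),o["eef_pos"].round(4),o["force"])
im=r.read_camera("wrist"); cv2.imwrite("pics/wrist4.png",im[:,:,::-1])
E
```

```text
9.45 [-0.014  0.584 -0.519  1.919  0.413  0.751 -0.772] [0.4997 0.1584 0.1675] [0.27033486 1.39413452 1.10548812]
```

View pics/wrist4.png

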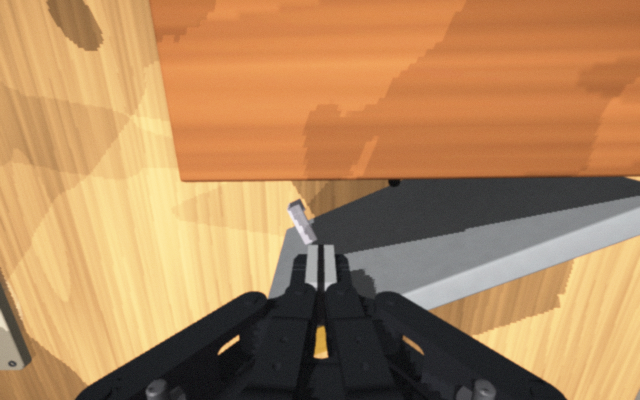

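Request:
arm_command(plan=[[[0,0,1.5],0],[[0,0,3],0],[[0,0,3],0]])

```text
time_s: 9.88
eef_pos: [0.5006, 0.1609, 0.1382]
orientation: [0.707, 0.707, -0.001, -0.0]
force: [-0.1, 0.0, 0.2]
opening: 0.0003
```

```bash
python3 - <<'E'
from h import *
H=np.array([.671,.2015]); o=r.get_obs(); p0=np.array([.501,.163]); print(o["eef_pos"],o["force"])
t0=.012
for th,rho in [(.45,.17),(.6,.17),(.75,.17),(.9,.17),(1.05,.165),(1.2,.16),(1.35,.155),(1.5,.15),(1.65,.15),(1.72,.15)]:
    a=th+t0; d=np.array([-np.cos(a),-np.sin(a)]); n=np.array([np.sin(a),-np.cos(a)])
    # half-extent of 22(y) x 29(x) box along n
    h=.0145*abs(n[0])+.011*abs(n[1])
    p=H+rho*d-n*h
    print(th,p.round(3),"tool x,y cm:",((p-p0)[::-1]*100).round(1))
E
```

```text
[0.50058826 0.16088173 0.13824485] [-0.147159    0.00194001  0.24961255]
0.45 [0.512 0.14 ] tool x,y cm: [-2.3  1.1]
0.6 [0.522 0.118] tool x,y cm: [-4.5  2.1]
0.75 [0.536 0.097] tool x,y cm: [-6.6  3.5]
0.9 [0.553 0.078] tool x,y cm: [-8.5  5.2]
1.05 [0.575 0.066] tool x,y cm: [-9.7  7.4]
1.2 [0.598 0.058] tool x,y cm: [-10.5   9.7]
1.35 [0.623 0.053] tool x,y cm: [-11.   12.2]
1.5 [0.647 0.053] tool x,y cm: [-11.   14.6]
1.65 [0.669 0.051] tool x,y cm: [-11.2  16.8]
1.72 [0.679 0.051] tool x,y cm: [-11.2  17.8]
```

Request:
arm_command(plan=[[[-1.2,0.6,0],0],[[-2.3,1.1,0],0],[[-3.4,1.6,0],0],[[-4.5,2.1,0],0],[[-5.6,2.8,0],0],[[-6.6,3.5,0],0],[[-7.6,4.3,0],0],[[-8.5,5.2,0],0],[[-9.1,6.3,0],0],[[-9.7,7.4,0],0],[[-10.1,8.5,0],0],[[-10.5,9.7,0],0],[[-10.8,11,0],0],[[-11,12.2,0],0],[[-11,13.4,0],0],[[-11,14.6,0],0],[[-11.1,15.7,0],0],[[-11.2,16.8,0],0],[[-11.2,17.3,0],0],[[-11.2,17.3,0],0]])

```text
time_s: 12.38
eef_pos: [0.6747, 0.0495, 0.1393]
orientation: [0.707, 0.707, 0.0, 0.0]
force: [1.2, -0.4, -0.6]
opening: -0.0002
```

```bash
python3 - <<'E'
from h import *
o=r.get_obs();print(o["time_s"],o["q"].round(3),o["eef_pos"].round(4),o["force"])
for n in ["wrist","top","scene"]:
    im=r.read_camera(n); cv2.imwrite(f"pics/{n}5.png",im[:,:,::-1])
a=cv2.imread("pics/top5.png")[130:270,120:320]; b=cv2.imread("pics/scene5.png")[100:320,270:470]
cv2.imwrite("pics/c5.png",np.vstack([cv2.resize(a,(420,294)),cv2.resize(b,(420,300))]))
E
```

```text
12.375 [ 0.163  0.811 -0.504  1.511  0.45   0.937 -0.478] [0.6747 0.0495 0.1393] [ 1.15886734 -0.37551165 -0.59816441]
```

View pics/wrist5.png

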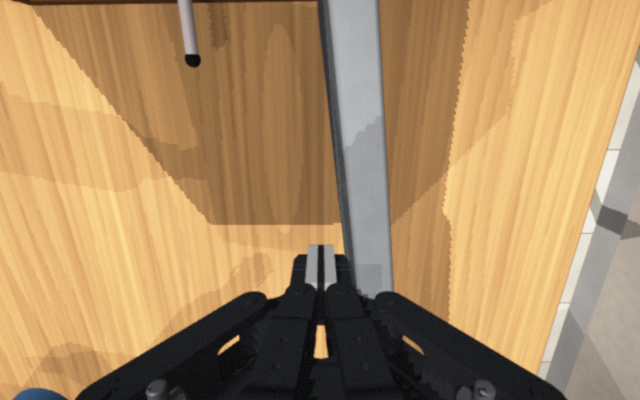

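View pics/c5.png

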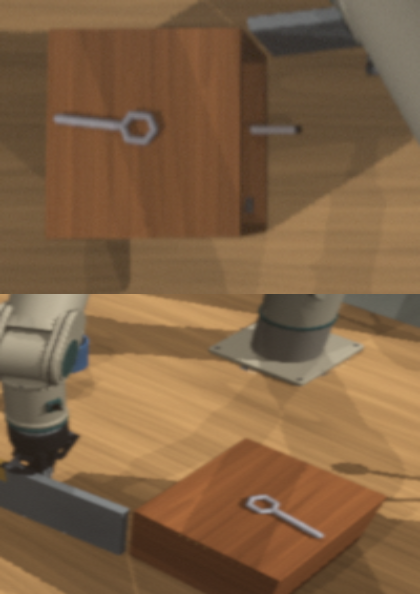

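Request:
arm_command(plan=[[[0,-2,0],0],[[0,-5,0],0],[[0,-8,0],0],[[0,-8,-5],0],[[0,-10,-10],0],[[0,-14,-14],0],[[-4,-17,-14],0],[[-9,-18,-14],0],[[-9,-18,-14],0],[[-9,-18,-14],0]])

```text
time_s: 13.78
eef_pos: [0.4945, -0.0403, 0.2796]
orientation: [0.707, 0.707, 0.0, 0.0]
force: [-0.5, -0.3, 0.1]
opening: 0.0001
```

```bash
python3 - <<'E'
from h import *
o=r.get_obs();print(o["time_s"],o["qvel"].round(3),o["eef_pos"].round(4),o["force"])
for n in ["top","scene"]:
    im=r.read_camera(n); cv2.imwrite(f"pics/{n}6.png",im[:,:,::-1])
    for t in ["bottle","can_a","mug","jar","opener"]: print(n,t,[(d["extent"],round(d["p"],2)) for d in r.look_for(n,t)][:2])
E
```

```text
13.775 [-0.025  0.009 -0.014 -0.007  0.001  0.001 -0.   ] [ 0.4945 -0.0403  0.2796] [-0.51403155 -0.32702829  0.05633647]
top bottle [([238.9, 125.3, 95.5, 35.0], 0.15)]
top can_a [([402.5, 179.6, 28.3, 23.3], 0.61)]
top mug [([237.3, 127.3, 96.5, 36.0], 0.44)]
top jar [([446.4, 209.8, 35.2, 26.7], 0.57)]
top opener [([144.5, 184.0, 51.9, 16.1], 0.6)]
scene bottle [([265.4, 135.7, 25.3, 52.8], 0.79)]
scene can_a [([197.3, 197.8, 26.3, 27.5], 0.72), ([236.3, 167.7, 19.7, 29.3], 0.67)]
scene mug [([284.7, 129.5, 23.8, 32.8], 0.69)]
scene jar [([227.9, 134.8, 21.6, 26.4], 0.63)]
scene opener [([385.2, 247.6, 37.8, 30.9], 0.59)]
```

View pics/top6.png

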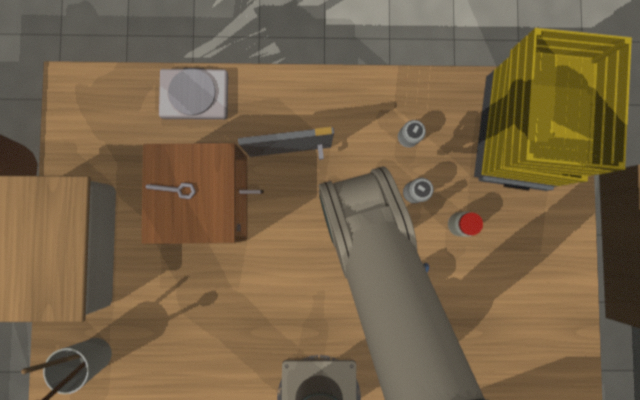

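View pics/scene6.png

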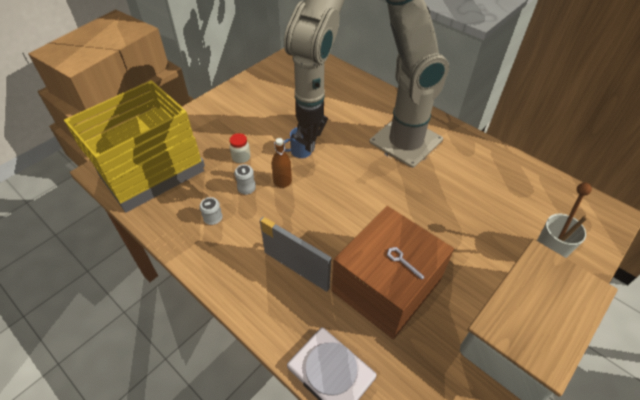

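```bash
python3 - <<'E'
from h import *
print(r.hand_in())
E
```

```text
the job is handed in; nothing more can be done
None
```

The cupboard door is wide open, and I handed the job in at about 14.5 s of the 51 s allowed.

- **Pressing:** I pressed the touch plate with shut fingers, using about 6 N over about 7 mm of travel, then drew the hand back about 15 cm. The wrist and overhead pictures then showed the door sprung ajar by roughly 0.45 rad with no hand on it.
- **Opening:** I lowered the fingers into the gap behind the door, pushed it round in an arc, and backed off. The force readings between moves stayed at about 6 N or below.

**Last checks:** In the top picture the door stands a little past square, about 1.65–1.7 rad by eye, with the hand clear of everything. I judged it at rest from that single picture, not from a velocity reading.

In the scene camera, the bottle, both cans, mug, jar and opener show at the same places as at the start, within a few pixels. In the top view the arm hid the mug and bottle. The networks' low-confidence reports for those two landed on the door, so I did not use them. There, one can was missed by the network but is visible in its place in the picture.

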